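# Edge the snack plate out of its well and set it on the scale

## Robot

A 6-joint arm with a two-finger parallel gripper is mounted at the origin on the work surface. World frame = base frame: x ahead of the robot, y to its left, z up, the work surface at z = 0. Lengths are in m, angles in rad, forces in N, time in s.
With the tool pointing down it reaches from about 0.35 to 0.975 m from the base axis. Payload 4.9 kg.
Tool frame: the origin (TCP) lies at the very end of the fingers, on their centre line; the grasp point (between the pads) lies 19 mm behind it (manip.hold_point_z is the distance from the TCP to the grasp point, in m); z points along the fingers, y is the direction in which the jaws open and shut (so a half turn about z gives the same grasp; the last joint's range is limited). The gripper opens to 85 mm and grips with 20 to 120 N. Pads are 22 mm wide; open, the fingers measure 114 mm over their backs; the gripper's body (76 mm by 85 mm) begins 54 mm behind the grasp point. The pads swing forward as they close: fully open they stand 13 mm farther back than shut.
Start: joints at [-1.368, 0.053, 1.613, -0, 1.476, -0.119], TCP at [0.198, -0.593, 0.231] pointing down, gripper open.
Joint ranges: [-3.01, 3.01], [-1.01, 2.22], [0.06, 2.58], [-1.02, 4.17], [0.09, 2.62], [-3.14, 3.14]. Speed limits (rad/s): [2.57, 2.57, 3.14, 3.14, 3.14, 3.14].

## Interface

Orientations are given as a unit quaternion [w, x, y, z].
In Python, from plant import monitor, grab_frame, camera_params, ticket, manip gives the robot as it stands.
- The arm moves only by the tool play_rows, never from a script. Its argument "commands" is a list of rows, each an object of numbers: "dx", "dy", "dz": the shift along the tool's x, y, z in cm; "rx", "ry", "rz": the turn, a rotation vector about the tool's x, y, z in rad; "claw": the closure, from 0 (fully open) to 1 (shut). In form: [{"dx": .., "dy": .., "dz": .., "rx": .., "ry": .., "rz": .., "claw": ..}, ...]. A call has 1 to 5 rows; each row is the pose to reach, as a shift and turn from the pose measured when the call began, along the tool's axes at that moment; what a row does not reach only later rows make up. A row lasts 1/10 s, in which the tool goes at most 50 mm and 8.59 degrees, less where a joint would pass 70% of its speed; a pose out of reach is approached as far as the arm can. A call with a gripper value outside its range is refused whole. The fingers move at their own pace and stop on an object; the grip force is fixed at half the most. Time passes only in rows, so rows that repeat a pose let the fingers close. It gives the time, the measured TCP pose, the force and the opening at its end, in the units of the state.
- monitor.state(): the state, without advancing time (a new reading comes with each control period).
- grab_frame(name): name is "scene" or "top"; returns the picture (384x512x3 uint8, blue, green, red); there is no depth.
- camera_params(name): a dict with "fx", "fy", "cx", "cy" (pixels), "rvec" (rotation vector, rad) and "tvec" (3), from world to camera coordinates, as OpenCV has them. Camera axes: x right, y down, z forward; pixel columns grow to the right and rows downward; lengths in m; the calibration is good to about 2 mm. A picture is of the moment at which its call begins. camera_params takes no time and is no camera call.
- ticket.job_done(): hands the job in, once; it reports no verdict.
The state is a dict: "time": time; "joint_pos": joint angles; "joint_vel": joint speeds; "joint_efforts": joint torques, N m; "tool_pos": TCP position; "tool_rot": TCP orientation; "contact_force": force on the tool from outside, world axes, zero at the start; "ft_torque": the same for the moment, N m; "gripper_width": opening from 0.0 (shut) to 1.0 (fully open).
Only numpy, scipy, OpenCV 4.12 (cv2) and the standard library are available. Lean on these libraries where they do the work, as an engineer would, in place of code of your own. Each camera call takes 0.05 s, during which the arm holds its last target.

## Task

The narrow green plate lies sunk in the well of the bamboo riser, where fingers cannot get round it. Press lightly on its top and edge it out over the riser's open end until its front overhangs far enough to pinch, then lift it off and set it down gently on the round pan of the kitchen scale, centred and level, and let go. Do not bear down hard on the plate or the scale, do not let the plate drop, and leave the jar, the tin and the lid where they are.

Things in the scene. Friction and masses are not known exactly. Their poses are not given: they have to be found in the camera images.
- plate: flat rectangular green melamine plate, 150 long (its x) x 56 wide (its y) x 9 mm thick, about 0.18 kg, plain flat top and bottom without a raised rim. Origin: centre of its underside, z up. Starts in the riser's well, its x along the riser's x. Pressed from above by closed fingertips with about 8 N or more (over 25 N is too hard) it follows them by friction; more lightly, they slip over it.
- plate_front (a point): middle of the plate's front (-x) end face, 75 mm from the plate's centre, at mid thickness (4.5 mm above its underside). At the start it is 2.5 to 7.5 mm inside the well's open end; with more than 75 mm overhanging the plate tips off.
- riser: fixed bamboo stand, 180 (x) x 100 (y) x 70 mm high, on two legs. Origin: centre of its underside, z up. Its top has a well for the plate: 160 long x 59 wide x 10 mm deep, floor 60 mm above the origin, so the plate's top lies 1 mm below the side walls; closed at the back (wall from x = +70 mm), open at the front (x = -90 mm), with free space before and below. The floor is a springy leaf fixed at the back: it gives 1 or 2 mm under a press, more towards the front.
- riser_mouth (a point): middle of the well's open end, on the edge of the well floor (riser frame x = -90 mm, 60 mm above its underside); axes as the riser's: the plate comes out along -x.
- scale: fixed kitchen scale: white base 150 (x) x 130 (y) x 20 mm high, from which a short neck of 20 mm radius carries a round flat steel pan, 90 mm across and 6 mm thick, top 48 mm above the work surface. Origin: centre of the underside, z up. The pan gives a little under load. It should not be pressed with more than 25 N.
- pan (a point): centre of the top face of the scale's pan, 48 mm above the scale's underside.
- jar: closed glass jar of apricot preserve, 72 mm across, 100 mm high, loose; origin: centre of its underside. To be left alone.
- tin: round steel sugar tin, 90 mm across, 120 mm high with its knob, loose; origin: centre of its underside. To be left alone.
- lid: pink silicone jar lid, a disc 76 mm across and 12 mm high, loose; origin: centre of its underside. To be left alone. (A fixed white toaster, 280 x 170 x 182 mm high, stands well to the right of the work, centred 0.57 to 0.61 m from the x axis.)
Things that resemble listed ones, but are neither listed nor needed, are in the scene too. What is shaped like the scale but blue or red is not meant.

How it is judged:
On the way, in this order (a step that is already met when the one before it is completed fails the run):
1. the plate lies flat in the well with its front end overhanging the riser's open end by 25 to 75 mm (x of plate_front in the frame of riser_mouth between -0.075 and -0.025 m and z of plate in the frame of riser_mouth between -0.004 and 0.004 m and angle between plate's own z axis and vertical below 0.06 rad), for 0.2 s.
2. the plate is held in the fingers, lifted clear of the riser (contact force between the fingers and plate above 1 N and contact force between plate and riser below 0.1 N and height (world z) of plate above 0.075 m), for 0.2 s.
At the end, for the whole second after the job is handed in: the plate rests on the scale's pan, its centre within 20 mm of the pan's centre, level within 0.06 rad and at rest, released (horizontal distance between plate and pan below 0.02 m and z of plate in the frame of pan between -0.004 and 0.004 m and angle between plate's own z axis and vertical below 0.06 rad and contact force between plate and scale above 0.5 N and linear speed of plate below 0.01 m/s); the robot touches nothing.
It fails at once if the plate is pressed on the riser with more than 25 N (contact force between plate and riser above 25 N).
It fails at once if the scale is loaded with more than 25 N by the plate or the gripper (contact force between anything else and scale above 25 N).
It fails at once if the plate is dropped (below 30 mm above the work surface) (height (world z) of plate below 0.03 m).
It fails at once if the jar, the tin or the lid is moved by more than 20 mm (distance of any of jar, tin, lid from where it was at the start of the episode above 0.02 m).
It also fails if it takes over 69 s, if anything falls off the work surface, if the arm or the gripper's body presses on something with over 40 N, if the wrist force passes 120 N, or if a joint passes its speed limit or range.

## Working session

There is one attempt and no reset: what is moved stays moved. The work goes in short steps, Python scripts to look and compute and a tool call to move; the robot and the scene stay as the last step left them, time stands still between calls to the robot, and variables do not carry over. Pictures are saved under pics/ and viewed, and the job is handed in when it is done.

Besides the shell and the picture viewer there is one more tool, called after ">>>" in YAML: its name, and indented under it one key for each argument. play_rows: Moves the arm, as the interface text tells. Its arguments: {"type":"object","properties":{"commands":{"type":"array"}},"required":["commands"]}

```bash
ls; mkdir -p pics
python3 - <<'E'
from plant import monitor, grab_frame, camera_params, manip
import cv2
print(monitor.state()); print([ (k,getattr(manip,k)) for k in dir(manip) if k[0]!='_'])
for n in("scene","top"):
    im=grab_frame(n); cv2.imwrite(f'pics/{n}0.png',im); print(n,camera_params(n))
E
```

```text
pics
{'time': 0.0, 'joint_pos': array([-1.36798526e+00,  5.33554078e-02,  1.61431971e+00, -6.79993026e-06,
        1.47599794e+00, -1.18987775e-01]), 'joint_vel': array([4.59887938e-05, 4.36717725e-05, 3.80754456e-04, 7.99588715e-04,
       9.30610147e-05, 3.93915129e-04]), 'joint_efforts': array([ 2.94909814e-04, -3.93674433e+01, -3.70181072e+01, -9.60674288e-05,
        7.08083229e-03, -6.81679737e-06]), 'tool_pos': array([ 0.19754825, -0.59229037,  0.23004856]), 'tool_rot': array([-1.03915065e-03,  9.87083004e-01,  1.60206308e-01, -4.69653692e-05]), 'contact_force': array([ 1.62702198e-01,  2.98750373e-04, -4.84089435e-01]), 'ft_torque': array([-0.03886012,  0.02205462,  0.0548972 ]), 'gripper_width': 0.9989048786112718}
[('IKError', <class 'plant.IKError'>), ('hold_point_z', 0.0187)]
scene {'fx': 483.5765579922897, 'fy': 483.5765579922897, 'cx': 259.0185760571882, 'cy': 186.64819030772304, 'rvec': array([ 1.46381702,  2.26505099, -0.76412796]), 'tvec': array([ 0.24307963, -0.38204677,  1.71715909])}
top {'fx': 453.78504296767, 'fy': 453.78504296767, 'cx': 256.26101494139954, 'cy': 185.03271491415862, 'rvec': array([ 2.19736829, -2.17911301,  0.09538659]), 'tvec': array([0.01261948, 0.58978193, 1.39691552])}
```

View pics/scene0.png

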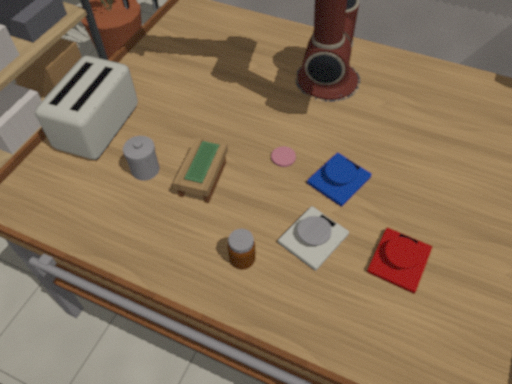

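View pics/top0.png

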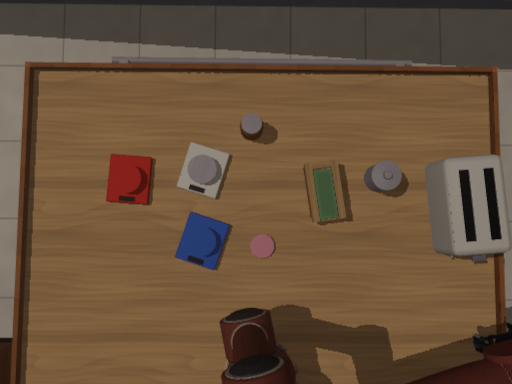

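The scene picture shows the riser with the green plate at (203,163), the white scale at (313,233), the blue and red lookalikes at (340,178) and (400,258), the jar at (241,248), the tin at (141,158) and the lid at (283,156). In the top picture the riser is at (326,192) and the white scale at (203,170). The white one fits the description, and I'll confirm it and find the riser's open end in crops.

Run:
```python
import cv2,numpy as np
s=cv2.imread('pics/scene0.png');t=cv2.imread('pics/top0.png')
a=cv2.resize(s[125:210,160:240],(400,425),interpolation=cv2.INTER_CUBIC)
b=cv2.resize(t[150:235,290:370],(400,425),interpolation=cv2.INTER_CUBIC)
cv2.imwrite('pics/crop_riser.png',np.hstack([a,b]))
a=cv2.resize(s[195:275,270:350],(400,400),interpolation=cv2.INTER_CUBIC)
b=cv2.resize(t[130:210,165:245],(400,400),interpolation=cv2.INTER_CUBIC)
cv2.imwrite('pics/crop_scale.png',np.hstack([a,b]))
```

```text
(no output)
```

View pics/crop_riser.png

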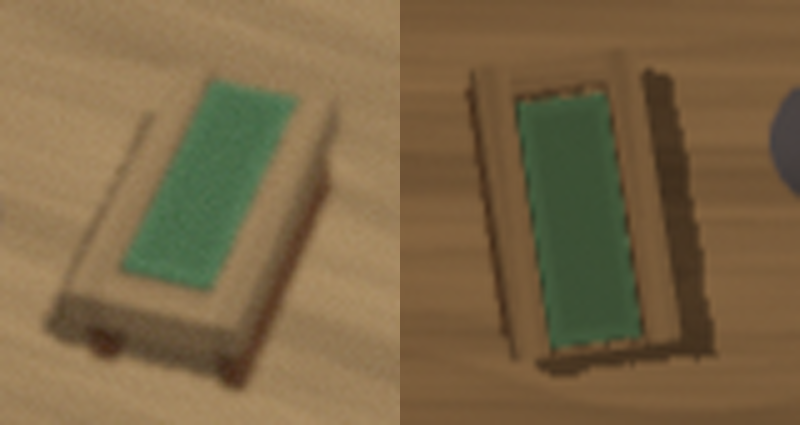

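View pics/crop_scale.png

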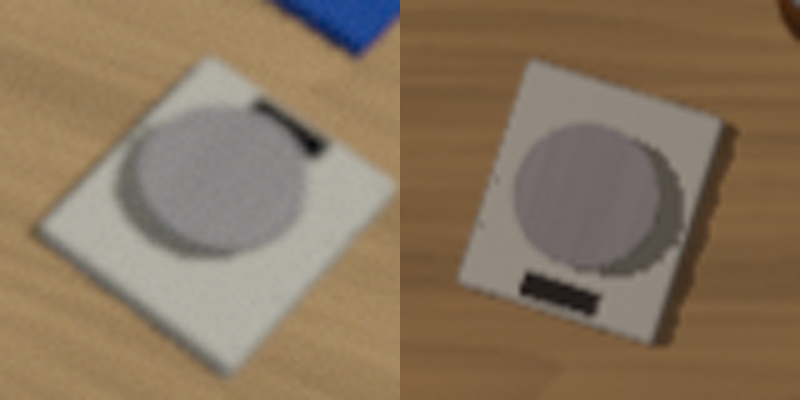

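The crops show the riser's open end (plate flush with the edge) at the side towards the robot, top ≈ (329,219). Its closed wall is at the far end. The white scale has a round grey pan, top ≈ (203,169), so it is the one meant. Next I'll measure.

```bash
cat > h.py <<'E'
import cv2,numpy as np
from plant import camera_params
C={n:camera_params(n) for n in("scene","top")}
def ray(n,px):
    c=C[n];K=np.array([[c['fx'],0,c['cx']],[0,c['fy'],c['cy']],[0,0,1]])
    R=cv2.Rodrigues(c['rvec'])[0];d=R.T@np.linalg.inv(K)@np.array([px[0],px[1],1.]);return -R.T@c['tvec'],d/np.linalg.norm(d)
def plane(n,px,z):
    o,d=ray(n,px);return o+d*(z-o[2])/d[2]
def tri(p,q):
    o1,d1=ray('scene',p);o2,d2=ray('top',q)
    A=np.stack([d1,-d2],1);s=np.linalg.lstsq(A,o2-o1,rcond=None)[0]
    a,b=o1+d1*s[0],o2+d2*s[1];return (a+b)/2,np.linalg.norm(a-b)
def big(m,roi):
    mm=np.zeros_like(m);x0,y0,x1,y1=roi;mm[y0:y1,x0:x1]=m[y0:y1,x0:x1]
    cs=cv2.findContours(mm,cv2.RETR_EXTERNAL,cv2.CHAIN_APPROX_NONE)[0]
    return max(cs,key=cv2.contourArea)
def green(im):
    h=cv2.cvtColor(im,cv2.COLOR_BGR2HSV);return cv2.inRange(h,(45,50,30),(95,255,255))
def corners(cnt):
    # sides by fitting a quad
    p=cv2.approxPolyN(cnt,4,-1,False) if hasattr(cv2,'approxPolyN') else cv2.boxPoints(cv2.minAreaRect(cnt))
    return p.reshape(-1,2).astype(float)
def cen(cnt):
    M=cv2.moments(cnt);return np.array([M['m10']/M['m00'],M['m01']/M['m00']])
E
python3 - <<'E'
from h import *
s=cv2.imread('pics/scene0.png');t=cv2.imread('pics/top0.png')
cs=big(green(s),(170,130,235,200));ct=big(green(t),(300,150,360,230))
print(cen(cs),cen(ct),tri(cen(cs),cen(ct)))
z=0.069
for n,c in(('scene',cs),('top',ct)):
    w=np.array([plane(n,p,z)[:2] for p in c.reshape(-1,2).astype(float)])
    r=cv2.minAreaRect((w*1000).astype(np.float32));print(n,r, cv2.boxPoints(r))
# pan
for n,im,roi in(('scene',s,(290,205,340,260)),('top',t,(180,145,228,195))):
    x0,y0,x1,y1=roi
    h=cv2.cvtColor(im,cv2.COLOR_BGR2HSV)
    print(n,'px center',im[235-3,313] if n=='scene' else im[168,202], 'base', im[250,320] if n=='scene' else im[150,200], im[262,318])
E
```

```text
[201.4140625  161.71171875] [325.18782902 193.69467256] (array([ 0.56274345, -0.19331788,  0.06314721]), np.float64(0.003645866933957349))
scene ((564.3153076171875, -192.41290283203125), (146.69577026367188, 52.04477310180664), 7.617384433746338) [[ 488.16522 -176.34293]
 [ 495.06415 -227.92844]
 [ 640.4654  -208.48288]
 [ 633.56647 -156.89737]]
top ((561.962890625, -190.72879028320312), (146.27146911621094, 53.83414840698242), 8.423986434936523) [[ 485.6729  -174.8163 ]
 [ 493.5595  -228.06963]
 [ 638.25287 -206.64128]
 [ 630.3663  -153.38795]]
scene px center [134 133 136] base [164 174 176] [163 173 176]
top px center [103 104 112] base [126 136 145] [ 60  94 124]
```

Run:
```python
from h import *
s=cv2.imread('pics/scene0.png');t=cv2.imread('pics/top0.png')
P={};out=[]
for n,im,roi in(('scene',s,(285,205,340,255)),('top',t,(182,148,228,193))):
    b=cv2.GaussianBlur(im,(3,3),0).astype(int)
    m=((b[...,1]-b[...,0]<5)&(b[...,2]>85)).astype(np.uint8)*255
    m=cv2.morphologyEx(m,cv2.MORPH_OPEN,np.ones((3,3)))
    c=big(m,roi);e=cv2.fitEllipse(cv2.convexHull(c));print(n,e,cv2.contourArea(c));P[n]=e[0]
    print(plane(n,e[0],0.048))
    w=np.array([plane(n,p,0.048)[:2] for p in c.reshape(-1,2).astype(float)])*1000
    print('circle',cv2.fitEllipse(w.astype(np.float32)))
    v=im.copy();cv2.ellipse(v,e,(0,0,255),1);x0,y0,x1,y1=roi;out.append(cv2.resize(v[y0-10:y1+10,x0-10:x1+10],(390,390)))
print(tri(P['scene'],P['top']))
cv2.imwrite('pics/pan_fit.png',np.hstack(out))
# other objects
for n,px,z in(('top',(252,120),.1),('top',(386,175),.1),('top',(262,246),.012),('top',(205,240),.03),('scene',(241,238),.1),('scene',(141,145),.11)):
    print(px,plane(n,px,z))
# white base by top
```

```text
scene ((313.9036560058594, 230.20193481445312), (29.408769607543945, 34.27253341674805), 87.84090423583984) 741.5
[0.63969912 0.18379621 0.048     ]
circle ((639.3245849609375, 183.58236694335938), (85.16232299804688, 91.80610656738281), 60.630672454833984)
top ((202.0127716064453, 168.9004669189453), (28.360130310058594, 28.92259979248047), 104.39907836914062) 620.0
[0.63597437 0.18500726 0.048     ]
circle ((636.0375366210938, 184.9862518310547), (85.87213897705078, 87.4750747680664), 145.79983520507812)
(array([0.6367948 , 0.18432446, 0.04399128]), np.float64(0.002359137772271916))
(252, 120) [0.77849138 0.03267434 0.1       ]
(386, 175) [ 0.61702791 -0.36676438  0.1       ]
(262, 246) [ 0.39991017 -0.00198001  0.012     ]
(205, 240) [0.41801644 0.17406713 0.03      ]
(241, 238) [0.76770937 0.03286771 0.1       ]
(141, 145) [ 0.61144584 -0.36040028  0.11      ]
```

View pics/pan_fit.png

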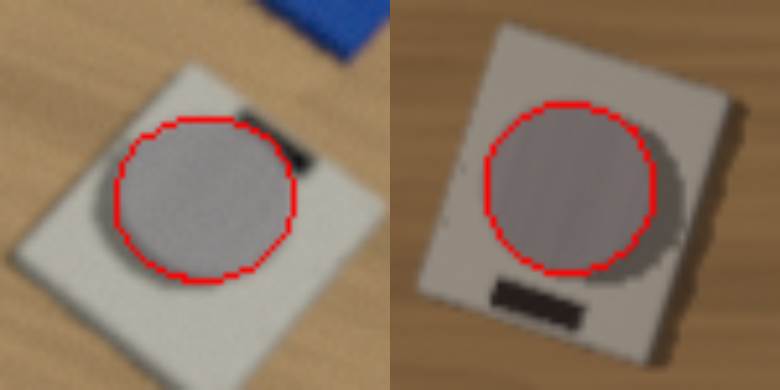

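```bash
cat >> h.py <<'E'
from scipy.spatial.transform import Rotation as Rn
from plant import monitor
def plan(p,yaw=np.radians(8.0)):
    s=monitor.state();q=s['tool_rot'];R=Rn.from_quat([q[1],q[2],q[3],q[0]])
    T=Rn.from_matrix(np.array([[np.cos(yaw),np.sin(yaw),0],[np.sin(yaw),-np.cos(yaw),0],[0,0,-1]]))
    d=R.inv().apply(np.array(p)-s['tool_pos'])*100
    rv=(R.inv()*T).as_rotvec()
    print('t',s['time'],'pos',s['tool_pos'].round(4),'F',s['contact_force'].round(2),'w',round(s['gripper_width'],3))
    print('d cm',d.round(2),'rv',rv.round(3))
E
python3 - <<'E'
from h import *
plan([0.588,-0.188,0.15])
E
```

```text
t 0.1 pos [ 0.1976 -0.5924  0.2302] F [-0.28 -0.11 -0.58] w 1.0
d cm [ 49.83 -26.     8.08] rv [-0.002 -0.     0.182]
```

>>> play_rows:
  commands:
    - {"dx":49.83,"dy":-26.0,"dz":2,"rz":0.182,"claw":1}
    - {"dx":49.83,"dy":-26.0,"dz":2,"rz":0.182,"claw":1}
    - {"dx":49.83,"dy":-26.0,"dz":2,"rz":0.182,"claw":1}
    - {"dx":49.83,"dy":-26.0,"dz":2,"rz":0.182,"claw":1}
    - {"dx":49.83,"dy":-26.0,"dz":2,"rz":0.182,"claw":1}

```text
invalid input
```

```bash
python3 -c "
from h import *
plan([0.588,-0.188,0.15])"
```

```text
t 0.1 pos [ 0.1976 -0.5924  0.2302] F [-0.28 -0.11 -0.58] w 1.0
d cm [ 49.83 -26.     8.08] rv [-0.002 -0.     0.182]
```

>>> play_rows:
  commands:
    - {"dx":4,"dy":-2,"dz":0,"rx":0,"ry":0,"rz":0.1,"claw":1}
    - {"dx":8,"dy":-4,"dz":0,"rx":0,"ry":0,"rz":0.182,"claw":1}
    - {"dx":12,"dy":-6,"dz":0,"rx":0,"ry":0,"rz":0.182,"claw":1}
    - {"dx":16,"dy":-8,"dz":0,"rx":0,"ry":0,"rz":0.182,"claw":1}
    - {"dx":20,"dy":-10.4,"dz":0,"rx":0,"ry":0,"rz":0.182,"claw":1}

```text
time: 0.6
tool_pos: [0.3552, -0.429, 0.2299]
tool_rot: [-0.001, 0.998, 0.07, -0.0]
contact_force: [0.0, -1.1, -0.8]
gripper_width: 0.146
```

```bash
python3 -c "
from h import *
plan([0.588,-0.188,0.15])"
```

```text
t 0.6 pos [ 0.3552 -0.429   0.2299] F [ 0.04 -1.15 -0.83] w 0.146
d cm [ 26.4  -20.61   8.03] rv [-0.002  0.    -0.   ]
```

>>> play_rows:
  commands:
    - {"dx":4,"dy":-3,"dz":0,"rx":0,"ry":0,"rz":0,"claw":1}
    - {"dx":8,"dy":-6,"dz":0,"rx":0,"ry":0,"rz":0,"claw":1}
    - {"dx":12,"dy":-9,"dz":0,"rx":0,"ry":0,"rz":0,"claw":1}
    - {"dx":16,"dy":-12,"dz":1,"rx":0,"ry":0,"rz":0,"claw":1}
    - {"dx":20,"dy":-15.6,"dz":2,"rx":0,"ry":0,"rz":0,"claw":1}

```text
time: 1.1
tool_pos: [0.5283, -0.2506, 0.2113]
tool_rot: [-0.001, 0.998, 0.07, 0.0]
contact_force: [0.6, -0.9, -0.0]
gripper_width: -0.001
```

```bash
python3 -c "
from h import *
plan([0.588,-0.188,0.09])"
```

```text
t 1.1 pos [ 0.5283 -0.2506  0.2113] F [ 0.57 -0.89 -0.01] w -0.001
d cm [ 6.78 -5.34 12.14] rv [-0.002 -0.    -0.   ]
```

>>> play_rows:
  commands:
    - {"dx":3,"dy":-2.5,"dz":2,"rx":-0.002,"ry":0,"rz":0,"claw":1}
    - {"dx":6,"dy":-5,"dz":5,"rx":-0.002,"ry":0,"rz":0,"claw":1}
    - {"dx":6.8,"dy":-5.3,"dz":9,"rx":-0.002,"ry":0,"rz":0,"claw":1}
    - {"dx":6.8,"dy":-5.3,"dz":11,"rx":-0.002,"ry":0,"rz":0,"claw":1}
    - {"dx":6.8,"dy":-5.3,"dz":11,"rx":-0.002,"ry":0,"rz":0,"claw":1}

```text
time: 1.6
tool_pos: [0.5853, -0.1864, 0.0961]
tool_rot: [-0.002, 0.998, 0.07, -0.004]
contact_force: [-0.7, -0.1, 0.3]
gripper_width: 0.003
```

```bash
cat > look.py <<'E'
import sys
from h import *
from plant import grab_frame
k=sys.argv[1]
s=grab_frame('scene');t=grab_frame('top')
cv2.imwrite(f'pics/s_{k}.png',s);cv2.imwrite(f'pics/t_{k}.png',t)
x,y,X,Y=[int(v) for v in sys.argv[2:6]];u,v,U,V=[int(v) for v in sys.argv[6:10]]
cv2.imwrite(f'pics/c_{k}.png',np.hstack([cv2.resize(s[y:Y,x:X],(400,400),interpolation=cv2.INTER_CUBIC),cv2.resize(t[v:V,u:U],(400,400),interpolation=cv2.INTER_CUBIC)]))
E
python3 look.py above 150 100 260 210 270 140 380 250; python3 -c "
from h import *
plan([0.588,-0.188,0.069])"
```

```text
t 1.7 pos [ 0.588  -0.1884  0.1013] F [0.34 0.7  0.13] w 0.001
d cm [ 0.   -0.04  3.23] rv [-0.     0.001 -0.   ]
```

View pics/c_above.png

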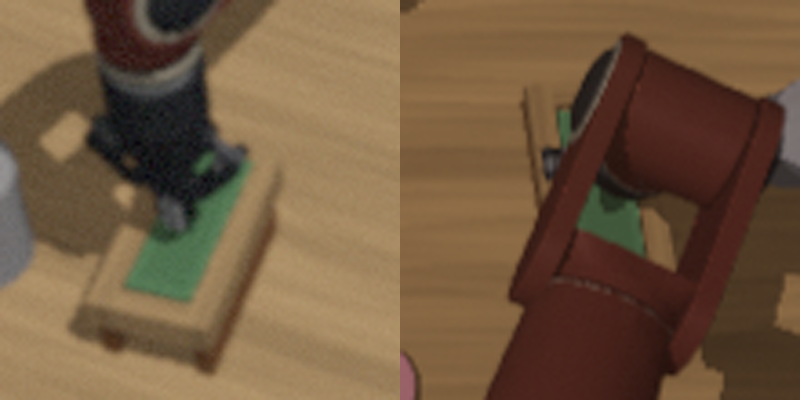

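The scene view shows the shut fingertips centred over the plate's strip, crop ≈ (180,215). I'll lower slowly to find contact.

>>> play_rows:
  commands:
    - {"dx":0,"dy":0,"dz":0.8,"rx":0,"ry":0,"rz":0,"claw":1}
    - {"dx":0,"dy":0,"dz":1.6,"rx":0,"ry":0,"rz":0,"claw":1}
    - {"dx":0,"dy":0,"dz":2.1,"rx":0,"ry":0,"rz":0,"claw":1}
    - {"dx":0,"dy":0,"dz":2.4,"rx":0,"ry":0,"rz":0,"claw":1}
    - {"dx":0,"dy":0,"dz":2.5,"rx":0,"ry":0,"rz":0,"claw":1}

```text
time: 2.2
tool_pos: [0.5877, -0.1884, 0.0758]
tool_rot: [-0.0, 0.998, 0.069, -0.001]
contact_force: [-0.5, -0.7, -0.1]
gripper_width: 0.002
```

>>> play_rows:
  commands:
    - {"dx":0,"dy":0,"dz":0.1,"rx":0,"ry":0,"rz":0,"claw":1}
    - {"dx":0,"dy":0,"dz":0.2,"rx":0,"ry":0,"rz":0,"claw":1}
    - {"dx":0,"dy":0,"dz":0.3,"rx":0,"ry":0,"rz":0,"claw":1}
    - {"dx":0,"dy":0,"dz":0.4,"rx":0,"ry":0,"rz":0,"claw":1}
    - {"dx":0,"dy":0,"dz":0.4,"rx":0,"ry":0,"rz":0,"claw":1}

```text
time: 2.7
tool_pos: [0.5877, -0.1884, 0.0717]
tool_rot: [-0.0, 0.998, 0.069, -0.001]
contact_force: [-0.3, -0.9, 0.1]
gripper_width: 0.0
```

Not in contact yet (z 0.0717). I'll step down more finely.

>>> play_rows:
  commands:
    - {"dx":0,"dy":0,"dz":0.05,"rx":0,"ry":0,"rz":0,"claw":1}
    - {"dx":0,"dy":0,"dz":0.1,"rx":0,"ry":0,"rz":0,"claw":1}
    - {"dx":0,"dy":0,"dz":0.15,"rx":0,"ry":0,"rz":0,"claw":1}
    - {"dx":0,"dy":0,"dz":0.2,"rx":0,"ry":0,"rz":0,"claw":1}
    - {"dx":0,"dy":0,"dz":0.2,"rx":0,"ry":0,"rz":0,"claw":1}

```text
time: 3.2
tool_pos: [0.5876, -0.1884, 0.0697]
tool_rot: [-0.0, 0.998, 0.069, -0.001]
contact_force: [1.2, 0.5, 0.7]
gripper_width: -0.005
```

>>> play_rows:
  commands:
    - {"dx":0,"dy":0,"dz":0.05,"rx":0,"ry":0,"rz":0,"claw":1}
    - {"dx":0,"dy":0,"dz":0.1,"rx":0,"ry":0,"rz":0,"claw":1}
    - {"dx":0,"dy":0,"dz":0.1,"rx":0,"ry":0,"rz":0,"claw":1}

```text
time: 3.5
tool_pos: [0.5877, -0.1884, 0.0689]
tool_rot: [-0.0, 0.998, 0.069, -0.001]
contact_force: [-0.7, -0.9, 2.8]
gripper_width: -0.002
```

>>> play_rows:
  commands:
    - {"dx":0,"dy":0,"dz":0.04,"rx":0,"ry":0,"rz":0,"claw":1}
    - {"dx":0,"dy":0,"dz":0.06,"rx":0,"ry":0,"rz":0,"claw":1}
    - {"dx":0,"dy":0,"dz":0.06,"rx":0,"ry":0,"rz":0,"claw":1}

```text
time: 3.8
tool_pos: [0.5877, -0.1884, 0.0688]
tool_rot: [-0.0, 0.998, 0.069, -0.001]
contact_force: [-2.5, 0.9, 5.8]
gripper_width: 0.003
```

>>> play_rows:
  commands:
    - {"dx":0,"dy":0,"dz":0.06,"rx":0,"ry":0,"rz":0,"claw":1}
    - {"dx":0,"dy":0,"dz":0.1,"rx":0,"ry":0,"rz":0,"claw":1}
    - {"dx":0,"dy":0,"dz":0.1,"rx":0,"ry":0,"rz":0,"claw":1}

```text
time: 4.1
tool_pos: [0.5877, -0.1884, 0.0688]
tool_rot: [-0.0, 0.998, 0.07, -0.001]
contact_force: [-4.4, 2.2, 7.1]
gripper_width: 0.005
```

>>> play_rows:
  commands:
    - {"dx":0,"dy":0,"dz":0.1,"rx":0,"ry":0,"rz":0,"claw":1}
    - {"dx":0,"dy":0,"dz":0.15,"rx":0,"ry":0,"rz":0,"claw":1}
    - {"dx":0,"dy":0,"dz":0.15,"rx":0,"ry":0,"rz":0,"claw":1}

```text
time: 4.4
tool_pos: [0.5877, -0.1884, 0.0687]
tool_rot: [-0.0, 0.998, 0.07, -0.001]
contact_force: [-5.5, 1.5, 10.0]
gripper_width: -0.001
```

>>> play_rows:
  commands:
    - {"dx":-0.1,"dy":0,"dz":0.19,"rx":0,"ry":0,"rz":0,"claw":1}
    - {"dx":-0.3,"dy":0,"dz":0.2,"rx":0,"ry":0,"rz":0,"claw":1}
    - {"dx":-0.6,"dy":0,"dz":0.2,"rx":0,"ry":0,"rz":0,"claw":1}
    - {"dx":-0.9,"dy":0,"dz":0.2,"rx":0,"ry":0,"rz":0,"claw":1}
    - {"dx":-1.0,"dy":0,"dz":0.2,"rx":0,"ry":0,"rz":0,"claw":1}

```text
time: 4.9
tool_pos: [0.5802, -0.1904, 0.0688]
tool_rot: [0.001, 0.998, 0.069, 0.002]
contact_force: [3.5, 1.0, 4.6]
gripper_width: 0.003
```

```bash
python3 look.py d1 150 100 260 210 270 140 380 250
```

```text
(no output)
```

View pics/c_d1.png

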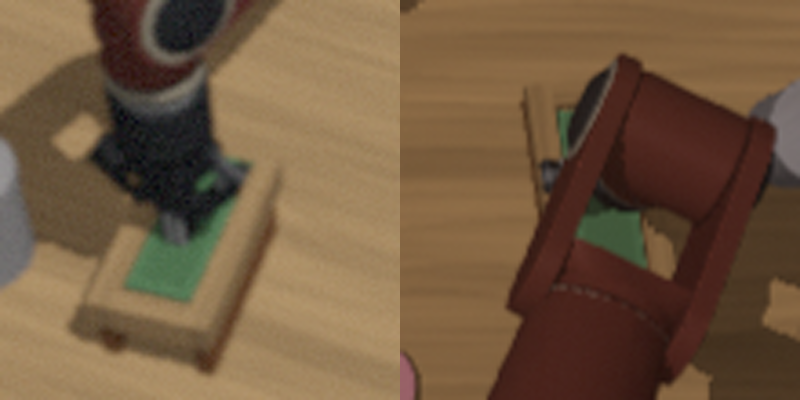

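The plate's back edge, crop ≈ (125,290)–(190,298), hasn't moved: the press eased to 5 N and the fingertips slipped. I'll press more.

>>> play_rows:
  commands:
    - {"dx":0,"dy":0,"dz":0.1,"rx":0,"ry":0,"rz":0,"claw":1}
    - {"dx":0,"dy":0,"dz":0.2,"rx":0,"ry":0,"rz":0,"claw":1}
    - {"dx":0,"dy":0,"dz":0.2,"rx":0,"ry":0,"rz":0,"claw":1}

```text
time: 5.3
tool_pos: [0.5805, -0.1906, 0.0686]
tool_rot: [0.001, 0.998, 0.07, 0.002]
contact_force: [-5.1, 1.9, 11.5]
gripper_width: 0.002
```

>>> play_rows:
  commands:
    - {"dx":-0.1,"dy":0,"dz":0.22,"rx":0,"ry":0,"rz":0,"claw":1}
    - {"dx":-0.2,"dy":0,"dz":0.26,"rx":0,"ry":0,"rz":0,"claw":1}
    - {"dx":-0.3,"dy":0,"dz":0.3,"rx":0,"ry":0,"rz":0,"claw":1}

```text
time: 5.6
tool_pos: [0.5804, -0.1907, 0.0685]
tool_rot: [0.001, 0.998, 0.069, 0.005]
contact_force: [2.8, 4.8, 10.9]
gripper_width: 0.0
```

>>> play_rows:
  commands:
    - {"dx":-0.3,"dy":0,"dz":0.3,"rx":0,"ry":0,"rz":0,"claw":1}
    - {"dx":-0.45,"dy":0,"dz":0.34,"rx":0,"ry":0,"rz":0,"claw":1}
    - {"dx":-0.6,"dy":0,"dz":0.36,"rx":0,"ry":0,"rz":0,"claw":1}

```text
time: 5.9
tool_pos: [0.5786, -0.1917, 0.0686]
tool_rot: [0.002, 0.998, 0.069, 0.01]
contact_force: [5.4, 2.1, 10.3]
gripper_width: -0.0
```

```bash
python3 -c "
from h import *
plan([0.5687,-0.1921,0.0655])"
```

```text
t 5.9 pos [ 0.5786 -0.1917  0.0686] F [ 5.38  2.11 10.34] w -0.0
d cm [-1.   -0.1   0.29] rv [ 0.005 -0.021 -0.001]
```

>>> play_rows:
  commands:
    - {"dx":-0.4,"dy":-0.1,"dz":0.34,"rx":0.005,"ry":-0.015,"rz":0,"claw":1}
    - {"dx":-0.6,"dy":-0.1,"dz":0.37,"rx":0.005,"ry":-0.02,"rz":0,"claw":1}
    - {"dx":-0.8,"dy":-0.1,"dz":0.38,"rx":0.005,"ry":-0.02,"rz":0,"claw":1}
    - {"dx":-1.0,"dy":-0.1,"dz":0.38,"rx":0.005,"ry":-0.02,"rz":0,"claw":1}

```text
time: 6.3
tool_pos: [0.5733, -0.1929, 0.0685]
tool_rot: [0.001, 0.998, 0.069, 0.006]
contact_force: [5.5, 2.4, 9.7]
gripper_width: -0.001
```

```bash
python3 look.py d2 150 100 260 210 270 140 380 250; python3 -c "
from h import *
plan([0.5687,-0.1921,0.0655])"
```

```text
t 6.4 pos [ 0.573  -0.1929  0.0685] F [6.06 2.19 9.48] w 0.001
d cm [-0.42 -0.14  0.29] rv [ 0.003 -0.011 -0.001]
```

View pics/c_d2.png

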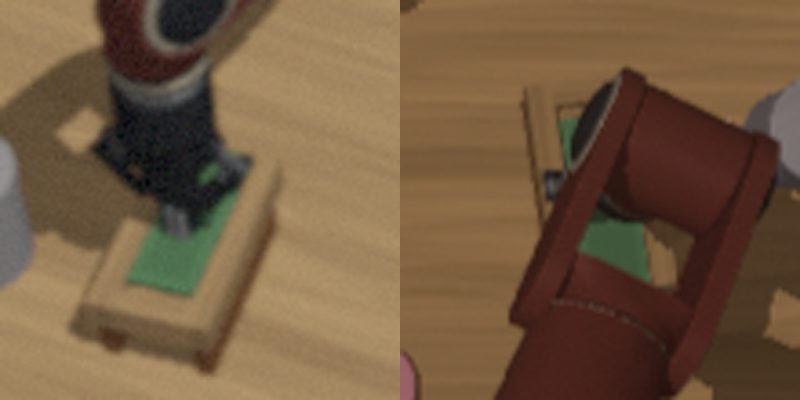

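The plate now follows: its back edge has moved from crop y≈108 to y≈118 in the top view. I'll keep dragging at this press.

>>> play_rows:
  commands:
    - {"dx":-0.5,"dy":-0.1,"dz":0.35,"rx":0.003,"ry":-0.02,"rz":0,"claw":1}
    - {"dx":-0.8,"dy":-0.1,"dz":0.37,"rx":0.003,"ry":-0.02,"rz":0,"claw":1}
    - {"dx":-1.1,"dy":-0.1,"dz":0.38,"rx":0.003,"ry":-0.02,"rz":0,"claw":1}
    - {"dx":-1.4,"dy":-0.1,"dz":0.38,"rx":0.003,"ry":-0.02,"rz":0,"claw":1}
    - {"dx":-1.7,"dy":-0.1,"dz":0.38,"rx":0.003,"ry":-0.02,"rz":0,"claw":1}

```text
time: 6.9
tool_pos: [0.5607, -0.1951, 0.0683]
tool_rot: [0.002, 0.998, 0.069, 0.001]
contact_force: [6.8, 2.3, 9.5]
gripper_width: 0.004
```

```bash
python3 -c "
from h import *
plan([0.5287,-0.1980,0.0655])"
```

```text
t 6.9 pos [ 0.5607 -0.1951  0.0683] F [6.76 2.33 9.54] w 0.004
d cm [-3.21 -0.16  0.28] rv [ 0.004 -0.002 -0.002]
```

>>> play_rows:
  commands:
    - {"dx":-0.5,"dy":-0.15,"dz":0.36,"rx":0.004,"ry":-0.01,"rz":0,"claw":1}
    - {"dx":-0.8,"dy":-0.2,"dz":0.38,"rx":0.004,"ry":-0.01,"rz":0,"claw":1}
    - {"dx":-1.1,"dy":-0.25,"dz":0.39,"rx":0.004,"ry":-0.01,"rz":0,"claw":1}
    - {"dx":-1.4,"dy":-0.25,"dz":0.39,"rx":0.004,"ry":-0.01,"rz":0,"claw":1}
    - {"dx":-1.7,"dy":-0.25,"dz":0.39,"rx":0.004,"ry":-0.01,"rz":0,"claw":1}

```text
time: 7.4
tool_pos: [0.5478, -0.1963, 0.0682]
tool_rot: [0.002, 0.998, 0.069, 0.001]
contact_force: [4.7, 0.8, 8.8]
gripper_width: -0.002
```

```bash
python3 look.py d3 150 100 260 210 270 140 380 250; python3 -c "
from h import *
plan([0.5287,-0.1965,0.0655])"
```

```text
t 7.5 pos [ 0.5474 -0.1964  0.0681] F [3.97 0.78 9.41] w 0.0
d cm [-1.85 -0.24  0.26] rv [ 0.005 -0.002 -0.002]
```

View pics/c_d3.png

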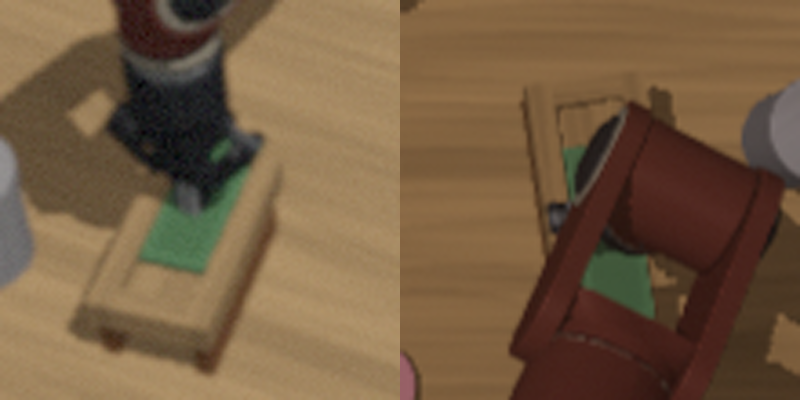

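>>> play_rows:
  commands:
    - {"dx":-0.4,"dy":-0.2,"dz":0.36,"rx":0.004,"ry":-0.01,"rz":0,"claw":1}
    - {"dx":-0.8,"dy":-0.25,"dz":0.39,"rx":0.004,"ry":-0.01,"rz":0,"claw":1}
    - {"dx":-1.1,"dy":-0.25,"dz":0.4,"rx":0.004,"ry":-0.01,"rz":0,"claw":1}
    - {"dx":-1.4,"dy":-0.25,"dz":0.4,"rx":0.004,"ry":-0.01,"rz":0,"claw":1}
    - {"dx":-1.7,"dy":-0.25,"dz":0.4,"rx":0.004,"ry":-0.01,"rz":0,"claw":1}

```text
time: 8.0
tool_pos: [0.5346, -0.1976, 0.0679]
tool_rot: [0.003, 0.998, 0.069, 0.001]
contact_force: [5.1, 0.3, 8.4]
gripper_width: -0.0
```

```bash
python3 look.py d4 150 100 260 210 270 140 380 250; python3 -c "
from h import *
plan([0.5287,-0.1965,0.0655])"
```

```text
t 8.1 pos [ 0.5342 -0.1977  0.0679] F [4.97 0.1  9.18] w -0.001
d cm [-0.53 -0.19  0.23] rv [ 0.006 -0.001 -0.002]
```

View pics/c_d4.png

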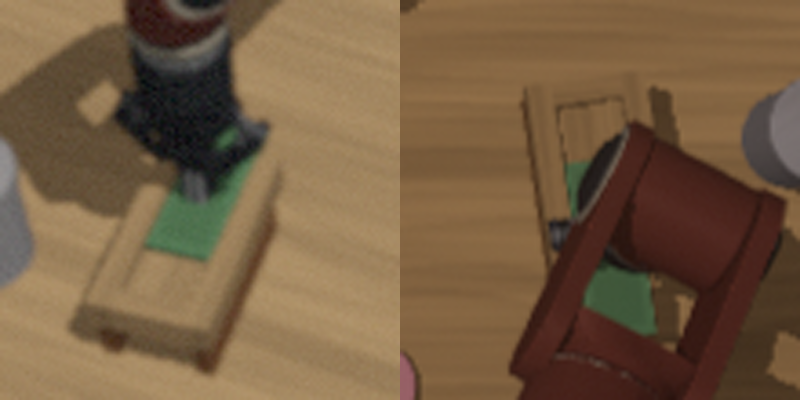

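>>> play_rows:
  commands:
    - {"dx":-0.4,"dy":-0.2,"dz":0.36,"rx":0.005,"ry":-0.01,"rz":0,"claw":1}
    - {"dx":-0.7,"dy":-0.2,"dz":0.4,"rx":0.005,"ry":-0.01,"rz":0,"claw":1}
    - {"dx":-1.0,"dy":-0.2,"dz":0.4,"rx":0.005,"ry":-0.01,"rz":0,"claw":1}
    - {"dx":-1.3,"dy":-0.2,"dz":0.4,"rx":0.005,"ry":-0.01,"rz":0,"claw":1}

```text
time: 8.5
tool_pos: [0.5255, -0.199, 0.0677]
tool_rot: [0.003, 0.998, 0.068, 0.001]
contact_force: [5.9, 0.6, 8.9]
gripper_width: -0.001
```

>>> play_rows:
  commands:
    - {"dx":0,"dy":0,"dz":0,"rx":0,"ry":0,"rz":0,"claw":1}
    - {"dx":0,"dy":0,"dz":-0.3,"rx":0,"ry":0,"rz":0,"claw":1}
    - {"dx":0,"dy":0,"dz":-1.5,"rx":0,"ry":0,"rz":0,"claw":1}
    - {"dx":0,"dy":0,"dz":-4,"rx":0,"ry":0,"rz":0,"claw":1}
    - {"dx":0,"dy":0,"dz":-7,"rx":0,"ry":0,"rz":0,"claw":1}

```text
time: 9.0
tool_pos: [0.5238, -0.1979, 0.1368]
tool_rot: [0.002, 0.998, 0.068, -0.001]
contact_force: [-0.0, -0.6, -0.5]
gripper_width: -0.002
```

>>> play_rows:
  commands:
    - {"dx":-4,"dy":0,"dz":-4,"rx":0,"ry":0,"rz":0,"claw":0}
    - {"dx":-8,"dy":0,"dz":-8,"rx":0,"ry":0,"rz":0,"claw":0}
    - {"dx":-11,"dy":0,"dz":-9,"rx":0,"ry":0,"rz":0,"claw":0}
    - {"dx":-13,"dy":0,"dz":-9,"rx":0,"ry":0,"rz":0,"claw":0}
    - {"dx":-13,"dy":0,"dz":-9,"rx":0,"ry":0,"rz":0,"claw":0}

```text
time: 9.5
tool_pos: [0.3939, -0.2157, 0.2281]
tool_rot: [0.003, 0.998, 0.067, -0.0]
contact_force: [0.4, -0.2, 0.5]
gripper_width: 0.847
```

```bash
python3 look.py e1 150 100 260 210 270 140 380 250; python3 -c "
from h import *
plan([0.5287,-0.1965,0.0655])"
```

```text
t 9.6 pos [ 0.3951 -0.2151  0.2268] F [-0.1   0.55 -0.47] w 0.994
d cm [13.51 -0.09 16.11] rv [ 0.003  0.002 -0.004]
```

View pics/c_e1.png

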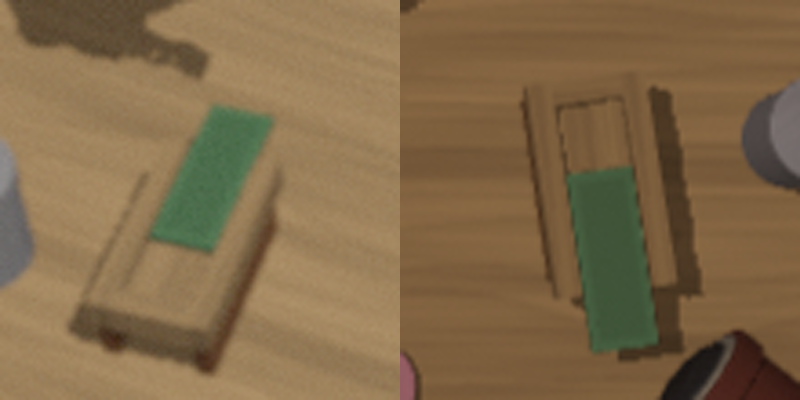

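The plate overhangs the mouth, from crop y≈290 to y≈350 in the top view, and it is now fully visible in both views. Measuring its pose.

Run:
```python
from h import *
s=cv2.imread('pics/s_e1.png');t=cv2.imread('pics/t_e1.png')
c0=[cen(big(green(cv2.imread(f'pics/{n}0.png')),r)) for n,r in(('scene',(160,110,240,210)),('top',(290,150,370,240)))]
cs=big(green(s),(160,110,240,210));ct=big(green(t),(290,150,370,245))
print(tri(cen(cs),cen(ct)))
for n,c,p0 in(('scene',cs,c0[0]),('top',ct,c0[1])):
    w=np.array([plane(n,p,.069)[:2] for p in c.reshape(-1,2).astype(float)])
    r=cv2.minAreaRect((w*1000).astype(np.float32));print(n,r)
    print('shift mm',((plane(n,cen(c),.069)-plane(n,p0,.069))*1000).round(1), plane(n,cen(c),.069).round(4))
# mouth: riser outline front edge in top picture
```

```text
(array([ 0.51023926, -0.20140027,  0.06192453]), np.float64(0.0033321324699299294))
scene ((513.0183715820312, -200.2082977294922), (147.48133850097656, 53.33659362792969), 7.3733906745910645)
shift mm [-51.4  -7.3   0. ] [ 0.516  -0.1995  0.069 ]
top ((509.75482177734375, -198.72763061523438), (146.3494110107422, 54.362552642822266), 8.423991203308105)
shift mm [-52.2  -8.    0. ] [ 0.5094 -0.1986  0.069 ]
```

```bash
python3 -c "
from h import *
plan([0.460,-0.2067,0.13],np.radians(8.1))"
```

```text
t 9.6 pos [ 0.3951 -0.2151  0.2268] F [-0.1   0.55 -0.47] w 0.994
d cm [6.56 0.01 9.67] rv [ 0.003  0.002 -0.005]
```

>>> play_rows:
  commands:
    - {"dx":3,"dy":0,"dz":2,"rx":0.003,"ry":0.002,"rz":-0.005,"claw":0}
    - {"dx":5.5,"dy":0,"dz":5,"rx":0.003,"ry":0.002,"rz":-0.005,"claw":0}
    - {"dx":6.5,"dy":0,"dz":8,"rx":0.003,"ry":0.002,"rz":-0.005,"claw":0}
    - {"dx":6.5,"dy":0,"dz":9.5,"rx":0.003,"ry":0.002,"rz":-0.005,"claw":0}
    - {"dx":6.5,"dy":0,"dz":9.6,"rx":0.003,"ry":0.002,"rz":-0.005,"claw":0}

```text
time: 10.1
tool_pos: [0.4579, -0.2051, 0.127]
tool_rot: [-0.002, 0.997, 0.071, -0.003]
contact_force: [0.0, 0.2, 0.5]
gripper_width: 0.998
```

```bash
python3 look.py f1 150 60 260 170 250 170 360 280; python3 -c "
from h import *
plan([0.460,-0.2067,0.044],np.radians(8.1))"
```

```text
t 10.2 pos [ 0.4594 -0.2066  0.1307] F [ 0.42  0.07 -0.35] w 0.999
d cm [0.06 0.02 8.67] rv [-0.  0. -0.]
```

View pics/c_f1.png

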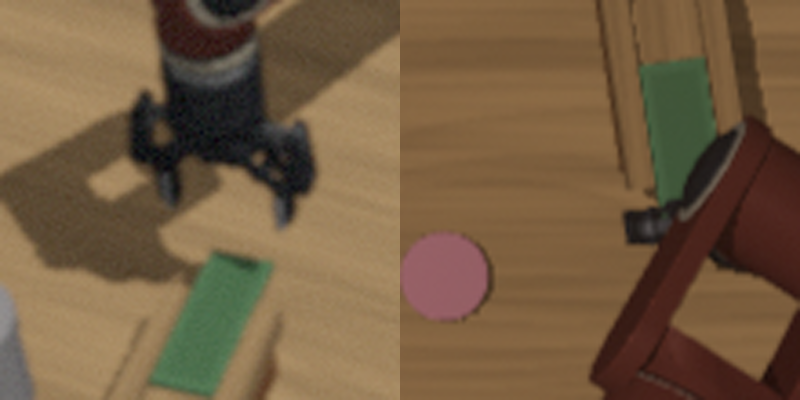

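The open fingers straddle the plate's front, scene crop tips at (172,200) and (282,222), and are clear of the mouth. Lowering.

>>> play_rows:
  commands:
    - {"dx":0,"dy":0,"dz":1.5,"rx":0,"ry":0,"rz":0,"claw":0}
    - {"dx":0,"dy":0,"dz":3,"rx":0,"ry":0,"rz":0,"claw":0}
    - {"dx":0,"dy":0,"dz":4.5,"rx":0,"ry":0,"rz":0,"claw":0}
    - {"dx":0,"dy":0,"dz":5.5,"rx":0,"ry":0,"rz":0,"claw":0}
    - {"dx":0,"dy":0,"dz":5.8,"rx":0,"ry":0,"rz":0,"claw":0}

```text
time: 10.7
tool_pos: [0.4581, -0.2059, 0.0705]
tool_rot: [-0.001, 0.998, 0.07, -0.001]
contact_force: [-0.1, -0.3, 0.7]
gripper_width: 1.001
```

>>> play_rows:
  commands:
    - {"dx":0,"dy":0,"dz":1,"rx":0,"ry":0,"rz":0,"claw":0}
    - {"dx":0,"dy":0,"dz":2,"rx":0,"ry":0,"rz":0,"claw":0}
    - {"dx":0,"dy":0,"dz":2.6,"rx":0,"ry":0,"rz":0,"claw":0}
    - {"dx":0,"dy":0,"dz":2.8,"rx":0,"ry":0,"rz":0,"claw":0}
    - {"dx":0,"dy":0,"dz":2.8,"rx":0,"ry":0,"rz":0,"claw":0}

```text
time: 11.2
tool_pos: [0.4579, -0.2058, 0.0422]
tool_rot: [-0.001, 0.998, 0.07, -0.002]
contact_force: [-0.4, 0.1, -0.0]
gripper_width: 0.998
```

```bash
python3 look.py f2 150 60 260 170 250 170 360 280; python3 -c "
from h import *
plan([0.460,-0.2067,0.044],np.radians(8.1))"
```

```text
t 11.3 pos [ 0.4584 -0.2061  0.0429] F [-0.18  0.66 -0.74] w 1.0
d cm [ 0.15  0.08 -0.11] rv [-0.002  0.002 -0.   ]
```

View pics/c_f2.png

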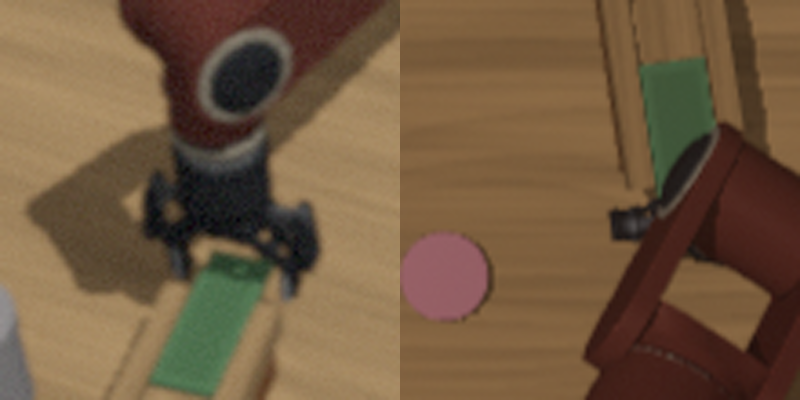

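>>> play_rows:
  commands:
    - {"dx":0.1,"dy":0.08,"dz":-0.1,"rx":-0.002,"ry":0.002,"rz":0,"claw":0.1}
    - {"dx":0.1,"dy":0.08,"dz":-0.1,"rx":-0.002,"ry":0.002,"rz":0,"claw":0.2}
    - {"dx":0.1,"dy":0.08,"dz":-0.1,"rx":-0.002,"ry":0.002,"rz":0,"claw":0.28}
    - {"dx":0.1,"dy":0.08,"dz":-0.1,"rx":-0.002,"ry":0.002,"rz":0,"claw":0.3}
    - {"dx":0.1,"dy":0.08,"dz":-0.1,"rx":-0.002,"ry":0.002,"rz":0,"claw":0.3}

```text
time: 11.8
tool_pos: [0.4595, -0.2067, 0.0439]
tool_rot: [0.0, 0.998, 0.071, -0.0]
contact_force: [-0.6, -0.2, -0.6]
gripper_width: 0.702
```

>>> play_rows:
  commands:
    - {"dx":0,"dy":0,"dz":0,"rx":0,"ry":0,"rz":0,"claw":0.31}
    - {"dx":0,"dy":0,"dz":0,"rx":0,"ry":0,"rz":0,"claw":0.32}
    - {"dx":0,"dy":0,"dz":0,"rx":0,"ry":0,"rz":0,"claw":0.33}
    - {"dx":0,"dy":0,"dz":0,"rx":0,"ry":0,"rz":0,"claw":0.33}

```text
time: 12.2
tool_pos: [0.4595, -0.2068, 0.0439]
tool_rot: [0.0, 0.998, 0.07, -0.0]
contact_force: [0.3, -0.2, 0.2]
gripper_width: 0.668
```

>>> play_rows:
  commands:
    - {"dx":0,"dy":0,"dz":0,"rx":0,"ry":0,"rz":0,"claw":0.345}
    - {"dx":0,"dy":0,"dz":0,"rx":0,"ry":0,"rz":0,"claw":0.35}

```text
time: 12.4
tool_pos: [0.4595, -0.2068, 0.044]
tool_rot: [0.0, 0.998, 0.07, -0.0]
contact_force: [-0.0, -0.2, 1.8]
gripper_width: 0.653
```

>>> play_rows:
  commands:
    - {"dx":0,"dy":0,"dz":0,"rx":0,"ry":0,"rz":0,"claw":0.5}
    - {"dx":0,"dy":0,"dz":0,"rx":0,"ry":0,"rz":0,"claw":1}
    - {"dx":0,"dy":0,"dz":0,"rx":0,"ry":0,"rz":0,"claw":1}

```text
time: 12.7
tool_pos: [0.4595, -0.2069, 0.0441]
tool_rot: [0.0, 0.998, 0.07, -0.0]
contact_force: [-1.4, -0.6, 2.3]
gripper_width: 0.64
```

Gripped at 0.64 with low side forces. Lifting gently.

>>> play_rows:
  commands:
    - {"dx":0,"dy":0,"dz":-0.3,"rx":0,"ry":0,"rz":0,"claw":1}
    - {"dx":0,"dy":0,"dz":-0.8,"rx":0,"ry":0,"rz":0,"claw":1}
    - {"dx":0,"dy":0,"dz":-1.5,"rx":0,"ry":0,"rz":0,"claw":1}
    - {"dx":0,"dy":0,"dz":-2.2,"rx":0,"ry":0,"rz":0,"claw":1}
    - {"dx":0,"dy":0,"dz":-3,"rx":0,"ry":0,"rz":0,"claw":1}

```text
time: 13.2
tool_pos: [0.4595, -0.2068, 0.0748]
tool_rot: [0.0, 0.998, 0.07, -0.0]
contact_force: [-1.2, -0.6, -2.2]
gripper_width: 0.643
```

>>> play_rows:
  commands:
    - {"dx":0,"dy":0,"dz":-1,"rx":0,"ry":0,"rz":0,"claw":1}
    - {"dx":0,"dy":0,"dz":-2,"rx":0,"ry":0,"rz":0,"claw":1}
    - {"dx":0,"dy":0,"dz":-3,"rx":0,"ry":0,"rz":0,"claw":1}
    - {"dx":0,"dy":0,"dz":-4,"rx":0,"ry":0,"rz":0,"claw":1}
    - {"dx":0,"dy":0,"dz":-4,"rx":0,"ry":0,"rz":0,"claw":1}

```text
time: 13.7
tool_pos: [0.4606, -0.2075, 0.117]
tool_rot: [0.001, 0.998, 0.07, 0.001]
contact_force: [-0.4, 0.1, -1.5]
gripper_width: 0.642
```

```bash
python3 look.py g1 150 60 260 170 250 170 360 280; python3 -c "
from h import *
plan([0.585,0.177,0.113],np.radians(8.1))"
```

```text
t 13.8 pos [ 0.4596 -0.2069  0.115 ] F [ 0.24  0.18 -1.9 ] w 0.644
d cm [ 17.81 -36.24   0.17] rv [ 0.001 -0.    -0.   ]
```

View pics/c_g1.png

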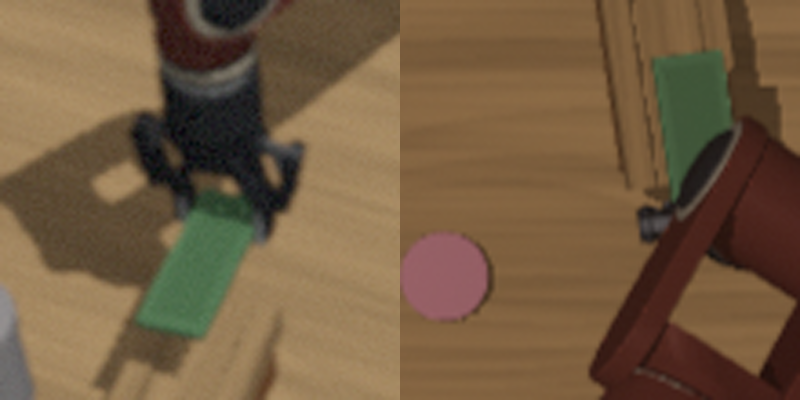

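The plate is lifted clear and held in both views, with its back edge at scene crop (140,322)–(203,337). Now checking how much it droops.

Run:
```python
from h import *
S=lambda x,y:(150+x/3.636,60+y/3.636)
T=lambda x,y:(250+(x-400)/3.636,170+y/3.636)
print(tri(S(140,322),T(722,52)),tri(S(203,337),T(654,60)), tri(S(171,330),T(688,56)))
# same, before, in the well (e1 crops origin 150,100 / 270,140)
S=lambda x,y:(150+x/3.636,100+y/3.636)
T=lambda x,y:(270+(x-400)/3.636,140+y/3.636)
print(tri(S(153,238),T(634,167)),tri(S(215,249),T(568,174)),tri(S(184,243.5),T(601,170.5)))
```

```text
(array([ 0.58486047, -0.2176428 ,  0.13310371]), np.float64(0.002840220103275577)) (array([ 0.57855298, -0.16472612,  0.13347411]), np.float64(0.00010816187835162172)) (array([ 0.58180759, -0.19139619,  0.13265114]), np.float64(0.0012262198398632046))
(array([ 0.58503697, -0.21771325,  0.05955244]), np.float64(0.005575608670774289)) (array([ 0.57881635, -0.16267282,  0.06585665]), np.float64(0.0027137385467342983)) (array([ 0.58190758, -0.19008782,  0.06269455]), np.float64(0.004217559115262122))
```

>>> play_rows:
  commands:
    - {"dx":1,"dy":-1.5,"dz":-1,"rx":0,"ry":0,"rz":0,"claw":1}
    - {"dx":2.5,"dy":-4.5,"dz":-2,"rx":0,"ry":0,"rz":0,"claw":1}
    - {"dx":4,"dy":-8,"dz":-2.5,"rx":0,"ry":0,"rz":0,"claw":1}
    - {"dx":5.5,"dy":-11.5,"dz":-2.5,"rx":0,"ry":0,"rz":0,"claw":1}
    - {"dx":7.5,"dy":-15,"dz":-2.5,"rx":0,"ry":0,"rz":0,"claw":1}

```text
time: 14.3
tool_pos: [0.5123, -0.0464, 0.1393]
tool_rot: [0.0, 0.998, 0.07, -0.0]
contact_force: [0.5, -0.6, -0.6]
gripper_width: 0.646
```

```bash
python3 -c "
from h import *
plan([0.5857,0.177,0.113],np.radians(8.1))"
```

```text
t 14.3 pos [ 0.5123 -0.0464  0.1393] F [ 0.47 -0.58 -0.63] w 0.646
d cm [ 10.39 -21.09   2.61] rv [ 0.001  0.001 -0.001]
```

>>> play_rows:
  commands:
    - {"dx":2,"dy":-4,"dz":0,"rx":0,"ry":0,"rz":0,"claw":1}
    - {"dx":4,"dy":-8,"dz":0,"rx":0,"ry":0,"rz":0,"claw":1}
    - {"dx":6,"dy":-12,"dz":0,"rx":0,"ry":0,"rz":0,"claw":1}
    - {"dx":7.5,"dy":-15.5,"dz":0.5,"rx":0,"ry":0,"rz":0,"claw":1}
    - {"dx":9,"dy":-18,"dz":1,"rx":0,"ry":0,"rz":0,"claw":1}

```text
time: 14.8
tool_pos: [0.5758, 0.147, 0.1281]
tool_rot: [0.0, 0.997, 0.071, -0.001]
contact_force: [0.4, -0.0, -1.9]
gripper_width: 0.639
```

```bash
python3 -c "
from h import *
plan([0.5857,0.177,0.10],np.radians(8.1))"
```

```text
t 14.8 pos [0.5758 0.147  0.1281] F [ 0.41 -0.01 -1.9 ] w 0.639
d cm [ 1.41 -2.83  2.81] rv [0.    0.002 0.001]
```

>>> play_rows:
  commands:
    - {"dx":0.7,"dy":-1.5,"dz":0.5,"rx":0,"ry":0.002,"rz":0.001,"claw":1}
    - {"dx":1.2,"dy":-2.4,"dz":1.2,"rx":0,"ry":0.002,"rz":0.001,"claw":1}
    - {"dx":1.4,"dy":-2.8,"dz":2,"rx":0,"ry":0.002,"rz":0.001,"claw":1}
    - {"dx":1.4,"dy":-2.8,"dz":2.7,"rx":0,"ry":0.002,"rz":0.001,"claw":1}
    - {"dx":1.4,"dy":-2.8,"dz":2.8,"rx":0,"ry":0.002,"rz":0.001,"claw":1}

```text
time: 15.3
tool_pos: [0.5845, 0.1754, 0.0982]
tool_rot: [0.0, 0.998, 0.07, -0.002]
contact_force: [0.3, -0.2, -1.2]
gripper_width: 0.639
```

```bash
python3 look.py h1 255 170 365 280 150 110 260 220; python3 -c "
from h import *
plan([0.5857,0.177,0.04],np.radians(8.1))"
```

```text
t 15.4 pos [0.5853 0.1756 0.0995] F [ 0.45 -0.28 -1.62] w 0.639
d cm [ 0.07 -0.14  5.95] rv [ 0.     0.001 -0.001]
```

View pics/c_h1.png

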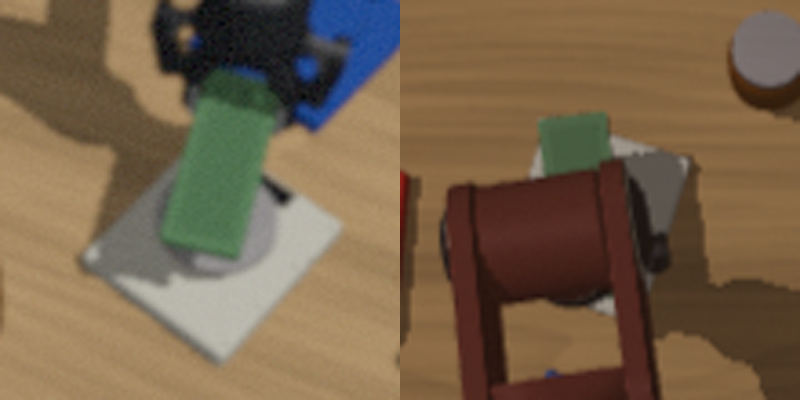

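The plate hangs over the pan in both views, with its back edge at scene crop (163,235)–(237,250) and top crop (538,120)–(607,112). Now checking the expected position.

Run:
```python
from h import *
p=(255+200/3.636,170+244/3.636);q=(150+172.5/3.636,110+116/3.636)
print(tri(p,q),plane('scene',p,.1245),plane('top',q,.1245))
```

```text
(array([0.7071409 , 0.19210186, 0.12066291]), np.float64(0.0006911586598476613)) [0.70929611 0.19297953 0.1245    ] [0.7065946  0.19131155 0.1245    ]
```

>>> play_rows:
  commands:
    - {"dx":0.1,"dy":-0.1,"dz":1.5,"rx":0,"ry":0,"rz":0,"claw":1}
    - {"dx":0.2,"dy":-0.2,"dz":3,"rx":0,"ry":0,"rz":0,"claw":1}
    - {"dx":0.2,"dy":-0.2,"dz":4.3,"rx":0,"ry":0,"rz":0,"claw":1}
    - {"dx":0.2,"dy":-0.2,"dz":5.0,"rx":0,"ry":0,"rz":0,"claw":1}
    - {"dx":0.2,"dy":-0.2,"dz":5.4,"rx":0,"ry":0,"rz":0,"claw":1}

```text
time: 15.9
tool_pos: [0.586, 0.1777, 0.0437]
tool_rot: [0.0, 0.998, 0.07, -0.002]
contact_force: [0.4, -0.3, -1.9]
gripper_width: 0.638
```

>>> play_rows:
  commands:
    - {"dx":0,"dy":0,"dz":0.2,"rx":0,"ry":0,"rz":0,"claw":1}
    - {"dx":0,"dy":0,"dz":0.4,"rx":0,"ry":0,"rz":0,"claw":1}
    - {"dx":0,"dy":0,"dz":0.6,"rx":0,"ry":0,"rz":0,"claw":1}
    - {"dx":0,"dy":0,"dz":0.75,"rx":0,"ry":0,"rz":0,"claw":1}
    - {"dx":0,"dy":0,"dz":0.75,"rx":0,"ry":0,"rz":0,"claw":1}

```text
time: 16.4
tool_pos: [0.586, 0.1777, 0.0363]
tool_rot: [0.0, 0.998, 0.07, -0.002]
contact_force: [-0.9, 1.0, -1.9]
gripper_width: 0.639
```

```bash
python3 -c "
from h import *
plan([0.587,0.178,0.032],np.radians(8.1))"
```

```text
t 16.4 pos [0.586  0.1777 0.0363] F [-0.91  0.98 -1.89] w 0.639
d cm [ 0.11 -0.02  0.42] rv [ 0.     0.004 -0.001]
```

>>> play_rows:
  commands:
    - {"dx":0,"dy":0,"dz":0.1,"rx":0,"ry":0.004,"rz":0,"claw":1}
    - {"dx":0,"dy":0,"dz":0.2,"rx":0,"ry":0.004,"rz":0,"claw":1}
    - {"dx":0,"dy":0,"dz":0.2,"rx":0,"ry":0.004,"rz":0,"claw":1}

```text
time: 16.7
tool_pos: [0.5859, 0.1776, 0.0342]
tool_rot: [0.0, 0.998, 0.07, 0.0]
contact_force: [-0.1, 0.6, -2.1]
gripper_width: 0.637
```

>>> play_rows:
  commands:
    - {"dx":0,"dy":0,"dz":0.05,"rx":0,"ry":0,"rz":0,"claw":1}
    - {"dx":0,"dy":0,"dz":0.1,"rx":0,"ry":0,"rz":0,"claw":1}
    - {"dx":0,"dy":0,"dz":0.1,"rx":0,"ry":0,"rz":0,"claw":1}

```text
time: 17.0
tool_pos: [0.5858, 0.1776, 0.033]
tool_rot: [0.0, 0.998, 0.07, 0.0]
contact_force: [-0.4, 0.7, -2.0]
gripper_width: 0.644
```

>>> play_rows:
  commands:
    - {"dx":0,"dy":0,"dz":0.05,"rx":0,"ry":0,"rz":0,"claw":1}
    - {"dx":0,"dy":0,"dz":0.1,"rx":0,"ry":0,"rz":0,"claw":1}
    - {"dx":0,"dy":0,"dz":0.1,"rx":0,"ry":0,"rz":0,"claw":1}

```text
time: 17.3
tool_pos: [0.5859, 0.1777, 0.0325]
tool_rot: [0.0, 0.998, 0.07, 0.0]
contact_force: [-2.2, -0.2, -0.3]
gripper_width: 0.641
```

>>> play_rows:
  commands:
    - {"dx":0,"dy":0,"dz":0.05,"rx":0,"ry":0,"rz":0,"claw":1}
    - {"dx":0,"dy":0,"dz":0.1,"rx":0,"ry":0,"rz":0,"claw":1}
    - {"dx":0,"dy":0,"dz":0.1,"rx":0,"ry":0,"rz":0,"claw":1}

```text
time: 17.6
tool_pos: [0.586, 0.1777, 0.032]
tool_rot: [0.0, 0.998, 0.07, 0.0]
contact_force: [-4.0, -0.1, 4.2]
gripper_width: 0.64
```

Plate is on the pan with a light net load of about 6 N. I'll ease off and open slowly.

>>> play_rows:
  commands:
    - {"dx":0,"dy":0,"dz":0,"rx":0,"ry":0,"rz":0,"claw":1}
    - {"dx":0,"dy":0,"dz":0,"rx":0,"ry":0,"rz":0,"claw":0.35}
    - {"dx":0,"dy":0,"dz":0,"rx":0,"ry":0,"rz":0,"claw":0.3}
    - {"dx":0,"dy":0,"dz":0,"rx":0,"ry":0,"rz":0,"claw":0.2}
    - {"dx":0,"dy":0,"dz":0,"rx":0,"ry":0,"rz":0,"claw":0}

```text
time: 18.1
tool_pos: [0.5861, 0.1777, 0.0319]
tool_rot: [0.0, 0.998, 0.07, 0.0]
contact_force: [-0.0, -0.8, 0.9]
gripper_width: 0.944
```

>>> play_rows:
  commands:
    - {"dx":0,"dy":0,"dz":0,"rx":0,"ry":0,"rz":0,"claw":0}
    - {"dx":0,"dy":0,"dz":0,"rx":0,"ry":0,"rz":0,"claw":0}
    - {"dx":0,"dy":0,"dz":0,"rx":0,"ry":0,"rz":0,"claw":0}

```text
time: 18.4
tool_pos: [0.5861, 0.1777, 0.0318]
tool_rot: [0.0, 0.998, 0.07, 0.0]
contact_force: [0.5, 0.5, 0.0]
gripper_width: 0.999
```

```bash
python3 look.py i1 255 170 365 280 150 110 260 220
```

```text
(no output)
```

View pics/c_i1.png

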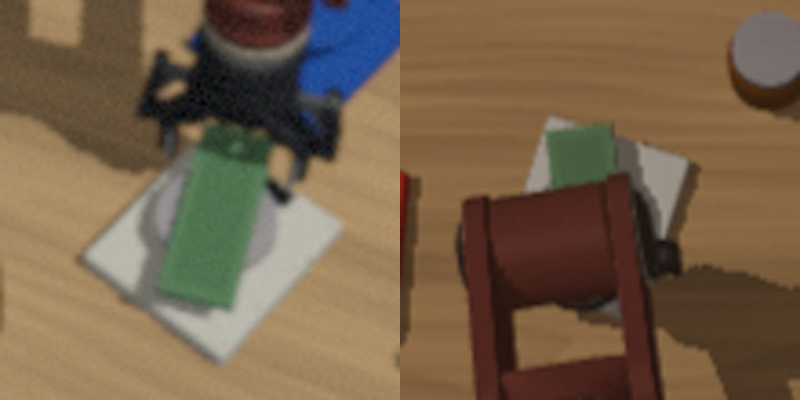

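The plate rests on the pan with the fingers open either side of it. Retreating straight up.

>>> play_rows:
  commands:
    - {"dx":0,"dy":0,"dz":-0.7,"rx":0,"ry":0,"rz":0,"claw":0}
    - {"dx":0,"dy":0,"dz":-2,"rx":0,"ry":0,"rz":0,"claw":0}
    - {"dx":0,"dy":0,"dz":-5,"rx":0,"ry":0,"rz":0,"claw":0}
    - {"dx":0,"dy":0,"dz":-9,"rx":0,"ry":0,"rz":0,"claw":0}
    - {"dx":0,"dy":0,"dz":-13,"rx":0,"ry":0,"rz":0,"claw":0}

```text
time: 19.0
tool_pos: [0.5859, 0.1777, 0.1641]
tool_rot: [0.0, 0.998, 0.07, 0.0]
contact_force: [0.2, -0.1, 0.2]
gripper_width: 0.998
```

>>> play_rows:
  commands:
    - {"dx":-3,"dy":2,"dz":-2,"rx":0,"ry":0,"rz":0,"claw":0}
    - {"dx":-7,"dy":4,"dz":-3,"rx":0,"ry":0,"rz":0,"claw":0}
    - {"dx":-11,"dy":6,"dz":-3,"rx":0,"ry":0,"rz":0,"claw":0}
    - {"dx":-14,"dy":9,"dz":-3,"rx":0,"ry":0,"rz":0,"claw":0}
    - {"dx":-14,"dy":9,"dz":-3,"rx":0,"ry":0,"rz":0,"claw":0}

```text
time: 19.5
tool_pos: [0.4577, 0.0669, 0.195]
tool_rot: [0.001, 0.998, 0.068, 0.001]
contact_force: [1.3, -0.1, 0.6]
gripper_width: 1.004
```

```bash
python3 look.py j1 255 170 365 280 150 110 260 220;  python3 - <<'E'
from h import *
s=cv2.imread('pics/s_j1.png');t=cv2.imread('pics/t_j1.png')
cs=big(green(s),(270,170,350,280));ct=big(green(t),(160,120,260,220))
print(tri(cen(cs),cen(ct)))
for n,c in(('scene',cs),('top',ct)):
    w=np.array([plane(n,p,.057)[:2] for p in c.reshape(-1,2).astype(float)])
    print(n,cv2.minAreaRect((w*1000).astype(np.float32)),plane(n,cen(c),.057))
    a=cv2.imread(f'pics/{n}0.png');
s0=cv2.imread('pics/scene0.png');t0=cv2.imread('pics/top0.png')
for nm,im0,im,roi in(('jar/s',s0,s,(222,225,262,272)),('tin/s',s0,s,(120,133,164,183)),('lid/t',t0,t,(248,233,276,260)),('jar/t',t0,t,(236,108,268,142))):
    x,y,X,Y=roi;g0=im0[y:Y,x:X].astype(np.float32).mean(2);g=im[y:Y,x:X].astype(np.float32).mean(2)
    print(nm,cv2.phaseCorrelate(g0,g))
E
```

```text
(array([0.63655053, 0.18449588, 0.04715037]), np.float64(0.0039006020753144773))
scene ((639.9833374023438, 184.7316131591797), (149.49807739257812, 57.11589813232422), 7.596330642700195) [0.64335862 0.18409286 0.057     ]
top ((635.3543701171875, 185.3617706298828), (147.59088134765625, 54.909427642822266), 7.714762210845947) [0.6348359  0.18526335 0.057     ]
jar/s ((-0.10776149849690242, -0.16085746471920004), 1.0327866047620773)
tin/s ((0.3773694879897995, 0.1015464432509603), 1.0736419745551216)
lid/t ((0.45106760229992204, 3.135696229947426), 0.18760522147755565)
jar/t ((-0.039491406459749356, -0.026250078991264303), 0.9817566292153465)
```

View pics/c_j1.png

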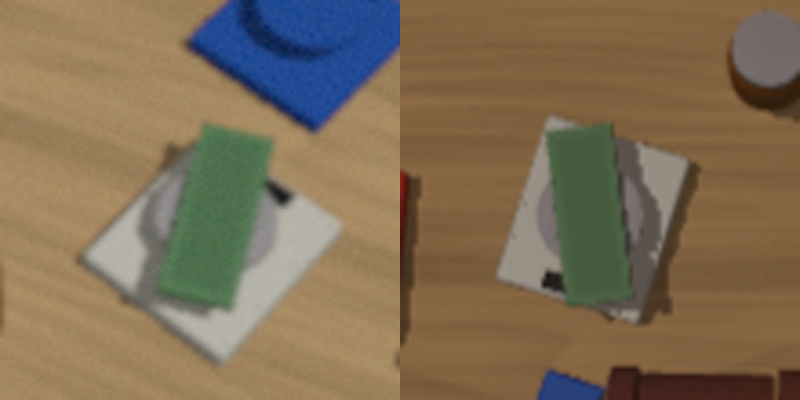

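The plate sits centred and level on the pan: about (0.638, 0.185), against the pan at (0.638, 0.1845). The arm hides the lid in the top view, so I'll check it by colour in the scene view, then hand in.

Run:
```python
from h import *
from plant import grab_frame,ticket
s0=cv2.imread('pics/scene0.png');s=grab_frame('scene');cv2.imwrite('pics/final.png',s)
for im in(s0,s):
    m=cv2.inRange(cv2.cvtColor(im,cv2.COLOR_BGR2HSV),(165,60,120),(179,255,255))
    try: c=big(m,(255,135,310,180));print(cen(c),cv2.contourArea(c))
    except Exception as e: print('lid hidden',e)
plan([0,0,0])
ticket.job_done()
```

```text
[282.99420748 156.14849921] 316.5
[285.29568627 155.82509804] 212.5
t 19.65 pos [0.4604 0.0692 0.1954] F [ 0.41 -0.38 -0.14] w 0.998
d cm [-46.62   0.43  19.39] rv [ 0.001 -0.003  0.   ]
the job is handed in; nothing more can be done
```

View pics/final.png

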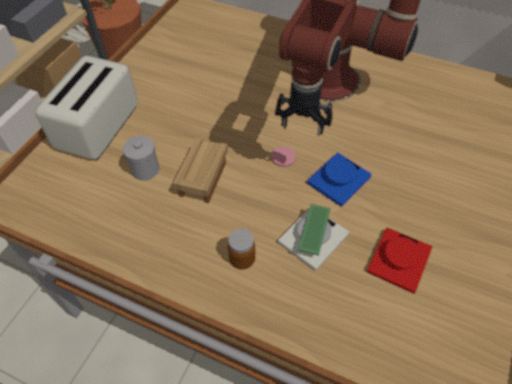

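The plate is on the scale's pan and let go, and I handed the job in at about 19.7 s; the hand-in gave no verdict. I pressed it with about 9–11 N and edged it out about 52 mm, for an overhang of roughly 45–50 mm. I then pinched it across its sides, carried it over and lowered it until it touched with about 6 N.

**Plate:** its centre measured about (0.638, 0.185), against a pan centre of about (0.638, 0.1845). It looked level in both views, though I didn't measure its tilt on the pan. The gripper was clear, with about zero force on it.

**Jar and tin:** neither had moved (shift under 0.5 px).

**Lid:** the top-view check failed because the arm hid the lid. In the scene view its colour blob shifted about 2 px and shrank, because a shadow falls on it. In the last picture it is still at (283,156), where it started.

**Other disagreements:**
- The first 10 mm drag slipped over the plate because the press had fallen to about 5 N.
- Heights measured from the two views came out 4–10 mm low. The height at which the fingers touched the plate matched the text, so I used the text's heights.

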